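Fit the grating disc on the slanted drive of the vegetable cutter

ROBOT

A 7-joint arm with a two-finger parallel gripper is mounted at the origin on a cart in front of the work surface, level with it; the furniture and walls round the work are solid. World frame = base frame: x ahead of the robot, y to its left, z up, the work surface at z = 0. Lengths are in m, angles in rad, forces in N, time in s.
With the tool pointing down it reaches from about 0.425 to 0.925 m from the base axis. Payload 6.8 kg.
Tool frame: the origin (TCP) lies at the very end of the fingers, on their centre line; the grasp point (between the pads) lies 19 mm behind it; z points along the fingers, y is the line along which they close (so a half turn about z gives the same grasp; the last joint's range is limited). The gripper opens to 85 mm and grips with 20 to 120 N. Pads are 22 mm wide; open, the fingers measure 114 mm over their backs; the gripper's body (76 mm by 85 mm) begins 54 mm behind the grasp point. The pads swing forward as they close: fully open they stand 13 mm farther back than shut.
Start: joints at [1.199, 0.477, 0.022, 1.555, -0.011, 1.109, -0.083], TCP at [0.176, -0.652, 0.231] pointing down, gripper open.
Joint ranges: [-2.96, 2.96], [-0.34, 2.1], [-1.41, 1.46], [0.24, 2.44], [-1.37, 4.51], [0.17, 1.92], [-2.96, 2.96]. Speed limits (rad/s): [2.39, 2.39, 3.14, 3.14, 3.14, 3.14, 3.14].

INTERFACE

Orientations are given as a unit quaternion [w, x, y, z].
In Python, from rig import bot gives the robot as it stands.
- The arm moves only by the tool arm_command, never from a script. Its argument "steps" is a list of rows, each a list of 2 entries, a list of its own where there are three numbers: the shift along the tool's x, y, z in m, then the turn, a rotation vector about the tool's x, y, z in rad. A call has exactly 8 rows; each row shifts and turns the commanded pose from where the row before left it, along the tool's axes as they then stand; what a row does not reach is not made up. A row lasts 1/8 s, in which the tool goes at most 62.5 mm and 10.7 degrees, less where a joint would pass 70% of its speed; a pose out of reach is approached as far as the arm can. A call is refused whole if a number of a shift passes 0.0625 or a number of a turn 0.188, either way. A call with a gripper value outside its range is refused whole. "fingers" is the finger opening in m, from 0 to 0.0854, set as the call begins (left out, the last holds). The fingers move at their own pace and stop on an object; the grip force is fixed at half the most. Time passes only in rows, so rows that do not move let the fingers close, or fill a call up. It gives the time, the measured TCP pose, the force, the opening and the grip force at its end, in the units of the state.
- bot.get_state(): the state, without advancing time (a new reading comes with each control period).
- bot.read_camera(name): name is "scene" or "top"; returns a dict with "color" (480x640x3 uint8, blue, green, red), "range_z" (480x640 float32, m along the optical axis (not along the pixel's ray), 0 where there is no reading), "fx", "fy", "cx", "cy" (pixels), "camera_from_world" (4x4, takes a point from world to camera coordinates). Camera axes: x right, y down, z forward; pixel columns grow to the right and rows downward; lengths in m; the calibration is good to about 2 mm. A picture is of the moment at which its call begins.
- bot.finish_job(): hands the job in; it is judged then, once.
The state is a dict: "time": time; "qpos": joint angles; "joint_vel": joint speeds; "joint_torque": joint torques, N m; "position": TCP position; "eef_rot": TCP orientation; "contact_force": force on the tool from outside, world axes, zero at the start; "wrist_torque": the same for the moment, N m; "finger_gap": opening from 0.0 (shut) to 1.0 (fully open); "grasp_force": force on a finger pad.
Only numpy, scipy, OpenCV 4.12 (cv2) and the standard library are available. Lean on these libraries where they do the work, as an engineer would, in place of code of your own. Each camera call takes 0.05 s, during which the arm holds its last target. There are 200 camera calls.

TASK

Fit the grating disc (orange hub, many small teeth) on the drive plate of the vegetable cutter: turn it until its four holes line up with the four studs and slide it gently down on them until it sits flat and fully home on the slanted plate, then let go. Do not force it or let it drop on, and leave the slicing disc, the mug and the honey jar where they stand.

Things in the scene. Friction and masses are not known exactly. Their poses are not given: they have to be found in the camera images.
- grating_disc: The grating disc: 170 mm across, about 0.4 kg, loose. Steel sheet 4 mm thick with rows of small openings and raised teeth, and an orange plastic hub with four arms and an upright finger bar. Origin: centre of the underside; z: the disc's axis, out of the side with the bar. Starts flat on the worktop, bar up, left or right of the cutter (the slicing disc lies on the other side).
- disc_bar (a point): Middle of the grating disc's orange finger bar, 30 mm above the disc's underside, same axes as the disc. The bar is 64 mm long (x) and 16 mm thick (y); its top is 46 mm above the underside. Next to it the hub is at most 13 mm high within 25 mm of the axis and 10 mm beyond.
- disc_hole (a point): Centre of one of the grating disc's four holes, on its underside (z = 0). The holes lie 52 mm from the disc's axis at 45, 135, 225 and 315 degrees from its x axis; each is round, 14 mm in diameter, straight through, in a plastic bush 25 mm wide that ends 10 mm above the underside.
- drive_seat (a point): Centre of the drive plate's top face, where the disc's underside comes to rest. z: the drive axis, out of the plate along the studs, slanted 30 degrees from vertical towards the cutter's front; x, y turn with the plate. Aluminium plate, 132 mm across, in a round open chamber 193 mm wide inside, whose rim ends 6 mm above the plate's face (along the axis) and is open at the low front.
- stud_tip (a point): Tip of one of the four steel studs of the drive plate, 16 mm above its face. The studs stand 52 mm from the axis at 45, 135, 225 and 315 degrees from the plate's x axis; 10 mm in diameter, straight for 10 mm, then tapering to 3 mm at the tip. A hole so has 2 mm of play round a stud, and the disc fits in four positions a quarter turn apart.
- drive (a joint): Turn of the drive plate about its axis (rad), counted counterclockwise as seen from the bar side; at 0 its x axis points straight up the slope, away from the cutter's front. Starts between -0.8 and 0.8. It is held only by the gear's friction, about 0.15 N m, and gives way if pushed round harder.
- cutter: The vegetable cutter, fixed: white housing about 250 mm long, 216 mm wide, 170 mm high at the back, its top sloping down 30 degrees to the front; on the slope a grey round chamber, at its low front a grey spout. The cover is off: nothing is above the chamber. Origin: on the worktop, under the chamber; -x is its front, which roughly faces the robot. Plate centre: 10 mm in front of the origin, 142 mm up.
- slicing_disc: The slicing disc, not wanted now: same size and shape as the grating disc, but smooth steel with two straight blades, and a blue hub and finger bar. Loose, flat on the worktop; leave it alone. Origin: centre of the underside.
- mug: Tall pale green mug with a ring handle, 128 mm high, loose, far right of the cutter; leave it alone. Origin: underside.
- honey_jar: Honey jar with a green lid, 52 mm across and 98 mm high, loose, on the chopping board (22 mm high) left of the cutter; leave it alone. Origin: centre of its underside.

How it is judged:
At the end, for the whole second after the job is handed in: The grating disc sits on the drive plate, studs through its holes: centre within 5 mm of the plate's centre, underside within 3 mm of its face, axis within 3.4 degrees of the drive axis, bar out, at rest; slicing disc, mug and honey jar within 30 mm of where they stood (z of grating_disc in the frame of drive_seat between -0.003 and 0.003 m and distance between grating_disc and drive_seat below 0.005 m and angle between the z axis of grating_disc and the z axis of drive_seat, either way round below 0.06 rad and angle between grating_disc's own z axis and vertical below 0.8 rad and linear speed of grating_disc below 0.02 m/s and distance of each of slicing_disc, mug, honey_jar from where it was at the start of the episode below 0.03 m); the robot touches nothing.
It fails at once if the grating disc is pressed on the cutter with more than 60 N (contact force between grating_disc and cutter above 60 N).
It fails at once if the grating disc drops or is thrust on the studs: within 40 mm of its seat it moves faster than 0.25 m/s (distance between grating_disc and drive_seat below 0.04 m and linear speed of grating_disc above 0.25 m/s).
It fails at once if the slicing disc, the mug or the honey jar is moved by more than 50 mm or the mug or the jar is tipped (distance of any of slicing_disc, mug, honey_jar from where it was at the start of the episode above 0.05 m or angle between any of mug, honey_jar's own z axis and vertical above 0.5 rad).
It also fails if it takes over 46 s, if anything falls off the work surface, if the arm or the gripper's body presses on something with over 40 N, if the wrist force passes 120 N, or if a joint passes its speed limit or range.

## Working session

There is one attempt and no reset: what is moved stays moved. The work goes in short steps, Python scripts to look and compute and a tool call to move; the robot and the scene stay as the last step left them, time stands still between calls to the robot, and variables do not carry over. Pictures are saved under pics/ and viewed, at most 10 in all, crops included, and the job is handed in when it is done.

Besides the shell and the picture viewer there is one more tool, called after "Emit:" in YAML: its name, and indented under it one key for each argument. arm_command: Moves the arm, as the interface text tells. Its arguments: {"type":"object","properties":{"steps":{"type":"array","items":{"type":"array"}},"fingers":{"type":"number"}},"required":["steps"]}

```bash
mkdir -p pics; ls; python3 - <<'E'
from rig import bot
import cv2,numpy as np
s=bot.get_state();print(s)
for n in("scene","top"):
    c=bot.read_camera(n);cv2.imwrite(f"pics/{n}0.png",c["color"]);np.savez(f"{n}0.npz",**c)
    print(n,c["fx"],c["cx"],c["cy"],np.round(c["camera_from_world"],3).tolist())
E
```

```text
pics
{'time': 0.0, 'qpos': array([ 1.19888501,  0.47783085,  0.02237015,  1.55645103, -0.01152285,
        1.10932252, -0.08311847]), 'joint_vel': array([ 3.27469493e-04, -1.23357931e-03, -1.24005717e-03, -8.68355605e-04,
        1.07130340e-04, -2.24628212e-04,  2.20431001e-05]), 'joint_torque': array([ 8.49820208e-04, -5.96447325e+01,  1.60890877e+00, -2.81196606e+01,
        1.25965310e-02,  9.35904711e-03,  2.51149100e-05]), 'position': array([ 0.17583037, -0.65107379,  0.23030588]), 'eef_rot': array([-9.22182191e-04,  9.91314857e-01,  1.31506533e-01, -1.90397713e-04]), 'contact_force': array([ 0.31120943, -0.56167028,  0.03461849]), 'wrist_torque': array([ 0.05722996, -0.05004925, -0.03910929]), 'grasp_force': 0.0, 'finger_gap': 1.0016658827840323}
scene 475.49115181293905 321.535575814941 239.79166693557204 [[-0.451, -0.892, 0.023, 0.221], [-0.519, 0.241, -0.82, 0.364], [0.726, -0.381, -0.572, 1.057], [0.0, 0.0, 0.0, 1.0]]
top 500.26096533395645 320.85892382254985 239.5583398360556 [[-0.02, -1.0, -0.007, -0.008], [-0.985, 0.021, -0.174, 0.52], [0.174, 0.003, -0.985, 1.394], [0.0, 0.0, 0.0, 1.0]]
```

View pics/scene0.png

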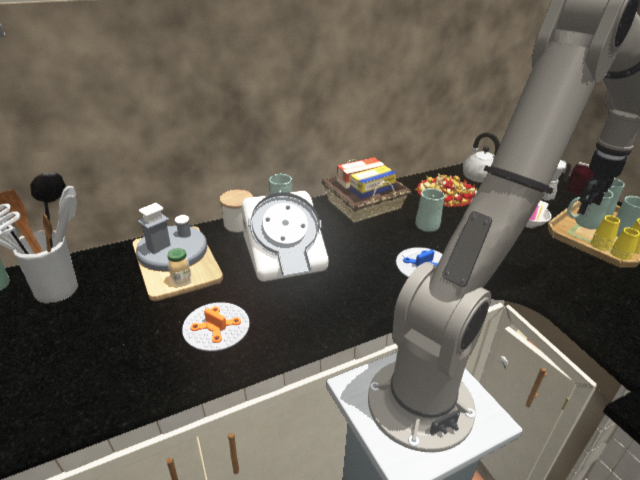

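View pics/top0.png

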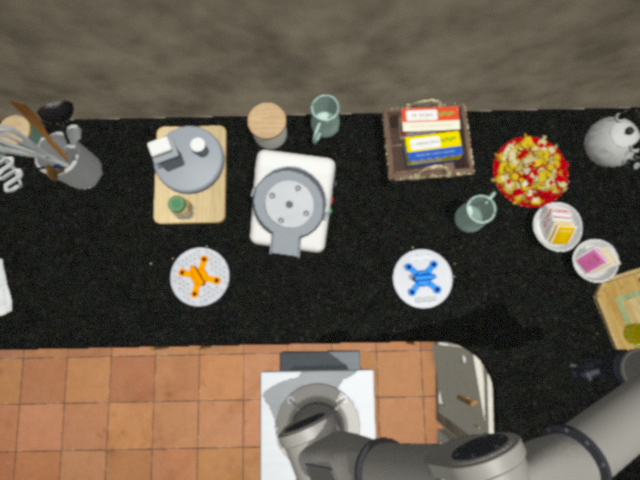

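The scene view shows the orange-hubbed grating disc at (216,326) and the cutter's plate at (283,226). In the top view they are at (199,277) and (289,204), and the slicing disc is at (423,278). Next I'll measure, with enlarged crops.

```bash
cat > h.py <<'E'
import numpy as np,cv2
def ray(c,uv):
    T=c["camera_from_world"];R=T[:3,:3];o=-R.T@T[:3,3]
    uv=np.atleast_2d(uv).astype(float)
    d=np.c_[(uv[:,0]-c["cx"])/c["fx"],(uv[:,1]-c["cy"])/c["fy"],np.ones(len(uv))]@R
    return o,d
def onplane(c,uv,p,n):
    o,d=ray(c,uv);n=np.asarray(n,float)
    return o+d*(((np.asarray(p)-o)@n)/(d@n))[:,None]
def cloud(c):
    v,u=np.mgrid[:480,:640];o,d=ray(c,np.c_[u.ravel(),v.ravel()])
    return (o+d*c["range_z"].reshape(-1,1)).reshape(480,640,3)
def tri(cs,uvs):
    A=np.zeros((3,3));b=np.zeros(3)
    for c,uv in zip(cs,uvs):
        o,d=ray(c,uv);d=d[0]/np.linalg.norm(d[0]);M=np.eye(3)-np.outer(d,d);A+=M;b+=M@o
    return np.linalg.solve(A,b)
E
python3 - <<'E'
from h import *
C={n:dict(np.load(n+"0.npz")) for n in("scene","top")}
cents={}
for n,c in C.items():
    hsv=cv2.cvtColor(c["color"],cv2.COLOR_BGR2HSV);P=cloud(c)
    m=cv2.inRange(hsv,(5,150,120),(22,255,255))
    # keep component nearest the disc
    box={"scene":(170,290,260,360),"top":(160,240,240,310)}[n];k=np.zeros_like(m);k[box[2]:box[3],box[0]:box[1]]=1;m*=k
    v,u=np.nonzero(m);p=P[v,u];print(n,len(v),"hub centroid px",u.mean(),v.mean(),"z pct",np.percentile(p[:,2],[5,50,90,99]).round(3))
    t=p[:,2]>.038;q=p[t];print(" bar top n",t.sum(),q.mean(0).round(4), "px",u[t].mean(),v[t].mean())
    cen,sz,an=cv2.minAreaRect(q[:,:2].astype(np.float32)*1000);print(" rect",cen,sz,an)
    w,V=np.linalg.eigh(np.cov(q[:,:2].T));print(" ang",np.degrees(np.arctan2(V[1,1],V[0,1])))
    cents[n]=(u[t].mean(),v[t].mean())
    # steel disc ellipse
    g=((hsv[...,2]>90)).astype(np.uint8)*k;cs=max(cv2.findContours(g,0,2)[0],key=cv2.contourArea)
    e=cv2.fitEllipse(cs);print(" disc ell",e,onplane(c,e[0],[0,0,.003],[0,0,1]).round(4))
print("tri bar top",tri([C["scene"],C["top"]],[cents["scene"],cents["top"]]).round(4))
a=cv2.resize(C["top"]["color"][150:265,240:345],None,fx=3.8,fy=3.8,interpolation=2)[:430,:399]
b=cv2.resize(C["scene"]["color"][180:290,232:337],None,fx=3.8,fy=3.8,interpolation=2)[:430,:399]
H=min(len(a),len(b));cv2.imwrite("pics/c1.png",np.hstack([a[:H],b[:H]]))
E
```

```text
scene 564 hub centroid px 214.62943262411346 322.82978723404256 z pct [0.008 0.014 0.046 0.049]
 bar top n 122 [0.4219 0.3413 0.0449] px 214.11475409836066 314.6311475409836
 rect (423.0892028808594, 339.6206359863281) (59.82012176513672, 16.706764221191406) 30.483482360839844
 ang -149.27582274946897
 disc ell ((215.4312744140625, 325.96954345703125), (47.5357780456543, 67.98542022705078), 77.91647338867188) [[0.4239 0.3417 0.003 ]]
top 492 hub centroid px 198.6991869918699 275.859756097561 z pct [0.    0.012 0.045 0.052]
 bar top n 119 [0.4195 0.3283 0.0806] px 196.5546218487395 275.672268907563
 rect (342.9051513671875, 172.11618041992188) (416.8276672363281, 41.20759963989258) 63.98505783081055
 ang 65.27650099143032
 disc ell ((199.25827026367188, 276.3926086425781), (58.61628341674805, 60.934959411621094), 44.58749008178711) [[0.4257 0.3394 0.003 ]]
tri bar top [0.4246 0.3392 0.0412]
```

View pics/c1.png

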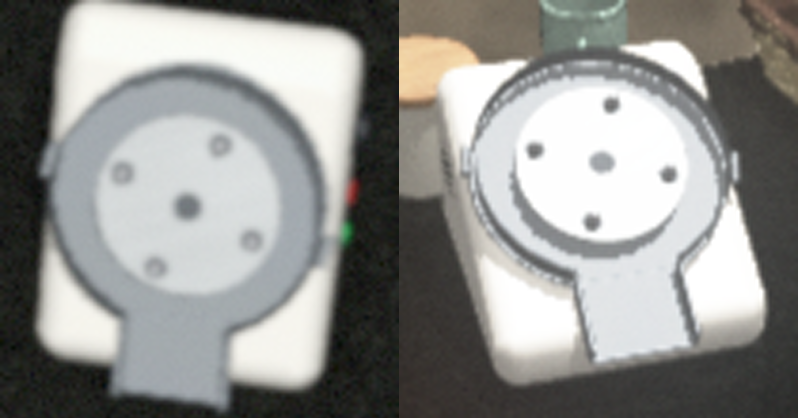

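Top crop: studs at (121,173), (219,145), (251,241) and (156,267), with the hub dot at (187,207). Scene crop: studs at (535,150), (612,104), (669,174) and (592,222), with the dot at (601,161). I'll triangulate these and fit the plate.

```bash
python3 - <<'E'
from h import *
C={n:dict(np.load(n+"0.npz")) for n in("scene","top")}
T=(np.array([(121,173),(219,145),(251,241),(156,267),(187,207)])+.5)/3.8-.5+[240,150]
S=(np.array([(535,150),(612,104),(669,174),(592,222),(601,161)])-[399,0]+.5)/3.8-.5+[232,180]
pts=np.array([tri([C["scene"],C["top"]],[s,t]) for s,t in zip(S,T)]);print(pts.round(4))
print("stud mean",pts[:4].mean(0).round(4),"diag",np.linalg.norm(pts[0]-pts[2]),np.linalg.norm(pts[1]-pts[3]))
for n,c in C.items():
    P=cloud(c);uv=(T if n=="top" else S);m=np.zeros((480,640),np.uint8)
    cv2.fillConvexPoly(m,cv2.convexHull(uv[:4].round().astype(np.int32)),1)
    p=P[m>0];
    for _ in range(3):
        c0=p.mean(0);nn=np.linalg.svd(p-c0)[2][2];nn*=np.sign(nn[2]);r=(p-c0)@nn;p=p[abs(r)<max(.003,1.5*r.std())]
    print(n,"plane n",nn.round(3),"tilt",np.degrees(np.arccos(nn[2])),"yaw",np.degrees(np.arctan2(-nn[1],-nn[0])),"rms",r.std(),"dot on plane",onplane(c,uv[4],c0,nn).round(4))
    hsv=cv2.cvtColor(c["color"],cv2.COLOR_BGR2HSV)
P=cloud(C["top"]);c=C["top"]
hsv=cv2.cvtColor(c["color"],cv2.COLOR_BGR2HSV);m=cv2.inRange(hsv,(5,150,120),(22,255,255));k=np.zeros_like(m);k[240:310,160:240]=1;m*=k
q=P[(m>0)&(P[...,2]>.04)&(P[...,2]<.052)];print(len(q),q.mean(0));w,V=np.linalg.eigh(np.cov(q[:,:2].T));print("bar ang",np.degrees(np.arctan2(V[1,1],V[0,1])),cv2.minAreaRect(q[:,:2].astype(np.float32)*1000))
# spout/housing yaw: white housing rectangle
w=cv2.inRange(hsv,(0,0,185),(180,40,255));k[:]=0;k[140:262,240:345]=1;cs=max(cv2.findContours(w*k,0,2)[0],key=cv2.contourArea);print("housing",cv2.minAreaRect(cs))
E
```

```text
[[0.6259 0.1114 0.1531]
 [0.6406 0.0407 0.1684]
 [0.5787 0.0204 0.1343]
 [0.5649 0.0904 0.1183]
 [0.6026 0.066  0.1443]]
stud mean [0.6025 0.0657 0.1435] diag 0.10425315759964868 0.10347625460682165
scene plane n [ 0.423 -0.363  0.83 ] tilt 33.86929424067048 yaw 139.4136999510237 rms 0.011808042907882005 dot on plane [[0.6672 0.0404 0.0999]]
top plane n [-0.492  0.074  0.867] tilt 29.863314797573313 yaw -8.546082124650912 rms 0.0022147161709969994 dot on plane [[0.6027 0.0653 0.1423]]
101 [0.42385331 0.33768877 0.04510011]
bar ang -148.98451413789584 ((424.6463317871094, 338.9162292480469), (58.60462951660156, 16.496042251586914), 32.49586868286133)
housing ((289.0, 203.5), (47.0, 48.0), 90.0)
```

Measured geometry:
- **Plate:** centre about (0.6025, 0.066, 0.142), with stud diagonals of 104 mm. The drive axis tilts 30° with a yaw of about -9°, and the drive angle is about 24°.
- **Disc:** centre about (0.424, 0.339), with the bar heading about 31°.

I'll set out around the base.

Emit:
arm_command:
  steps:
    - [[0.05,-0.031,-0.007],[0,0,0]]
    - [[0.05,-0.031,-0.007],[0,0,0]]
    - [[0.05,-0.031,-0.007],[0,0,0]]
    - [[0.05,-0.031,-0.007],[0,0,0]]
    - [[0.05,-0.031,-0.007],[0,0,0]]
    - [[0.05,-0.031,-0.007],[0,0,0]]
    - [[0.05,-0.031,-0.007],[0,0,0]]
    - [[0.027,-0.045,0],[0,0,0]]

```text
time: 1.1
position: [0.474, -0.2984, 0.2805]
eef_rot: [0.0, 0.991, 0.132, 0.001]
contact_force: [0.5, -0.7, -0.5]
finger_gap: 1.0
grasp_force: 0.0
```

Emit:
arm_command:
  steps:
    - [[0.027,-0.045,0],[0,0,0]]
    - [[0.027,-0.045,0],[0,0,0]]
    - [[0.027,-0.045,0],[0,0,0]]
    - [[0.027,-0.045,0],[0,0,0]]
    - [[0.027,-0.045,0],[0,0,0]]
    - [[0.027,-0.045,0],[0,0,0]]
    - [[-0.006,-0.052,0],[0,0,0]]
    - [[-0.006,-0.052,0],[0,0,0]]

```text
time: 2.1
position: [0.5182, 0.1013, 0.2798]
eef_rot: [-0.0, 0.991, 0.132, -0.0]
contact_force: [0.2, 0.4, 0.6]
finger_gap: 1.002
grasp_force: 0.0
```

Emit:
arm_command:
  steps:
    - [[-0.006,-0.052,0],[0,0,-0.07]]
    - [[-0.006,-0.052,0],[0,0,-0.07]]
    - [[-0.006,-0.052,0.0],[0,0,-0.07]]
    - [[-0.006,-0.052,0.0],[0,0,-0.07]]
    - [[0,0,0],[0,0,0]]
    - [[0,0,0],[0,0,0]]
    - [[0,0,0],[0,0,0]]
    - [[0,0,0],[0,0,0]]
  fingers: 0.06

```text
time: 3.1
position: [0.4226, 0.2835, 0.2801]
eef_rot: [0.0, 0.964, 0.267, -0.0]
contact_force: [1.5, -0.3, 0.5]
finger_gap: 0.706
grasp_force: 0.0
```

```bash
cat > plan.py <<'E'
from h import *
from scipy.spatial.transform import Rotation as Ro
def frame(z,y):
    z=np.array(z)/np.linalg.norm(z);y=np.array(y,float);y-=z*(y@z);y/=np.linalg.norm(y)
    return Ro.from_matrix(np.c_[np.cross(y,z),y,z])
def cur(s): q=s["eef_rot"];return np.array(s["position"]),Ro.from_quat([q[1],q[2],q[3],q[0]])
def delta(p0,R0,p1,R1): print("shift",R0.inv().apply(np.array(p1)-p0).round(4),"rotvec",(R0.inv()*R1).as_rotvec().round(4))
yaw=np.radians(-9);n=np.array([-.5*np.cos(yaw),-.5*np.sin(yaw),np.sqrt(.75)])
e1=np.array([np.cos(yaw)*np.sqrt(.75),np.sin(yaw)*np.sqrt(.75),.5]);e2=np.cross(n,e1)
O=np.array([.6026,.066,.142])
E
python3 - <<'E'
from plan import *
from rig import bot
s=bot.get_state();p,R=cur(s);print(s["qpos"].round(3))
a=np.radians(31-90)
delta(p,R,[.424,.3395,.018],frame([0,0,-1],[np.cos(a),np.sin(a),0]))
E
```

```text
[-0.198  0.206 -0.588  1.855  0.127  1.118 -1.862]
shift [ 0.0302 -0.0473  0.2621] rotvec [0.0002 0.0003 0.0004]
```

Emit:
arm_command:
  steps:
    - [[0.015,-0.024,0.02],[0,0,0]]
    - [[0.015,-0.0235,0.02],[0,0,0]]
    - [[0,0,0.045],[0,0,0]]
    - [[0,0,0.045],[0,0,0]]
    - [[0,0,0.045],[0,0,0]]
    - [[0,0,0.03],[0,0,0]]
    - [[0,0,0],[0,0,0]]
    - [[0,0,0],[0,0,0]]

```text
time: 4.1
position: [0.4238, 0.3412, 0.0764]
eef_rot: [-0.0, 0.963, 0.268, 0.001]
contact_force: [0.0, -0.2, 0.7]
finger_gap: 0.7
grasp_force: 0.0
```

```bash
python3 - <<'E'
from plan import *
from rig import bot
s=bot.get_state();p,R=cur(s);a=np.radians(31-90)
delta(p,R,[.424,.3395,.018],frame([0,0,-1],[np.cos(a),np.sin(a),0]))
I=[]
for nm in("top","scene"):
    c=bot.read_camera(nm);b={"top":(150,230),"scene":(165,265)}[nm]
    I.append(cv2.resize(c["color"][b[1]:b[1]+100,b[0]:b[0]+100],(400,400),interpolation=2))
cv2.imwrite("pics/g1.png",np.hstack(I))
E
```

```text
shift [-0.0008  0.0015  0.0584] rotvec [-0.0003 -0.0016  0.0022]
```

View pics/g1.png

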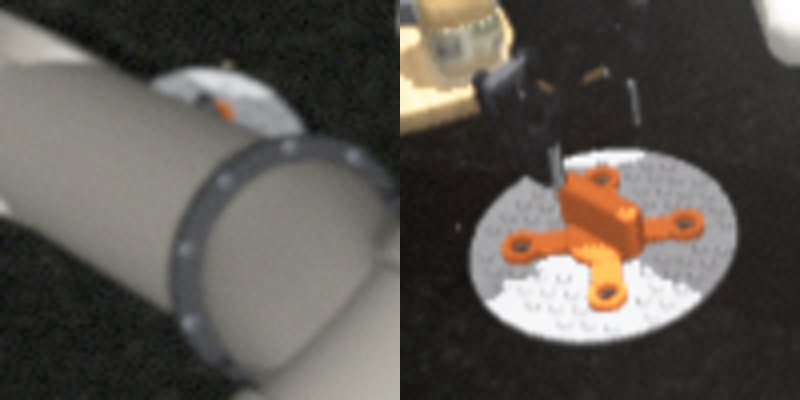

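The scene crop shows the open fingers straddling the bar at about (600,200), with the hub's four holes visible and the jar well clear at upper left. Descending and gripping.

Emit:
arm_command:
  steps:
    - [[-0.001,0.0015,0.02],[0,0,0]]
    - [[0,0,0.02],[0,0,0]]
    - [[0,0,0.0185],[0,0,0]]
    - [[0,0,0],[0,0,0]]
    - [[0,0,0],[0,0,0]]
    - [[0,0,0],[0,0,0]]
    - [[0,0,0],[0,0,0]]
    - [[0,0,0],[0,0,0]]

```text
time: 5.2
position: [0.4231, 0.339, 0.0171]
eef_rot: [-0.0, 0.963, 0.269, 0.0]
contact_force: [-0.4, 0.4, -0.2]
finger_gap: 0.705
grasp_force: 0.0
```

Emit:
arm_command:
  steps:
    - [[0,0,0],[0,0,0]]
    - [[0,0,0],[0,0,0]]
    - [[0,0,0],[0,0,0]]
    - [[0,0,0],[0,0,0]]
    - [[0,0,0],[0,0,0]]
    - [[0,0,0],[0,0,0]]
    - [[0,0,0],[0,0,0]]
    - [[0,0,0],[0,0,0]]
  fingers: 0.0

```text
time: 6.2
position: [0.4233, 0.3386, 0.017]
eef_rot: [0.0, 0.963, 0.268, 0.0]
contact_force: [1.2, -2.7, 4.9]
finger_gap: 0.178
grasp_force: 59.9
```

```bash
cat >> plan.py <<'E'
def target(h,ang=24.,o=O,k=.017):
    a=np.radians(ang-90);return o+n*(k+h),frame(-n,np.cos(a)*e1+np.sin(a)*e2)
E
python3 - <<'E'
from plan import *
from rig import bot
s=bot.get_state();p,R=cur(s);print(s["qpos"].round(3))
p1,R1=target(.06);print(p1);p=p+[0,0,.2];delta(p,R,p1,R1)
rv=(R.inv()*R1).as_rotvec();N=8;st=Ro.from_rotvec(rv/N);d=(p1-p)/N
for i in range(N): print(R.inv().apply(d).round(4),(rv/N).round(4)); R=R*st
E
```

```text
[-0.426  0.607 -0.463  1.997  0.444  0.636 -2.209]
[0.564574   0.07202273 0.20868396]
shift [-0.0169  0.3013  0.0085] rotvec [-0.2784  0.4448  0.2752]
[-0.0021  0.0377  0.0011] [-0.0348  0.0556  0.0344]
[-0.0009  0.0377  0.0023] [-0.0348  0.0556  0.0344]
[0.0002 0.0376 0.0036] [-0.0348  0.0556  0.0344]
[0.0013 0.0374 0.0049] [-0.0348  0.0556  0.0344]
[0.0022 0.0371 0.0063] [-0.0348  0.0556  0.0344]
[0.0031 0.0368 0.0078] [-0.0348  0.0556  0.0344]
[0.0039 0.0364 0.0092] [-0.0348  0.0556  0.0344]
[0.0046 0.0359 0.0107] [-0.0348  0.0556  0.0344]
```

Emit:
arm_command:
  steps:
    - [[0,0,-0.01],[0,0,0]]
    - [[0,0,-0.02],[0,0,0]]
    - [[0,0,-0.03],[0,0,0]]
    - [[0,0,-0.035],[0,0,0]]
    - [[0,0,-0.035],[0,0,0]]
    - [[0,0,-0.035],[0,0,0]]
    - [[0,0,-0.035],[0,0,0]]
    - [[0,0,0],[0,0,0]]

```text
time: 7.2
position: [0.4237, 0.3405, 0.2202]
eef_rot: [-0.001, 0.963, 0.269, 0.003]
contact_force: [0.5, -0.6, -4.4]
finger_gap: 0.181
grasp_force: 59.0
```

Emit:
arm_command:
  steps:
    - [[-0.002,0.038,0.001],[-0.035,0.0555,0.0345]]
    - [[-0.001,0.038,0.002],[-0.035,0.0555,0.0345]]
    - [[0,0.038,0.003],[-0.035,0.0555,0.0345]]
    - [[0.001,0.0375,0.004],[-0.035,0.0555,0.0345]]
    - [[0.002,0.037,0.005],[-0.035,0.0555,0.0345]]
    - [[0.003,0.037,0.007],[-0.035,0.0555,0.0345]]
    - [[0.004,0.036,0.008],[-0.035,0.0555,0.0345]]
    - [[0.005,0.036,0.009],[-0.035,0.0555,0.0345]]

```text
time: 8.2
position: [0.561, 0.07, 0.2134]
eef_rot: [0.074, 0.958, 0.126, 0.247]
contact_force: [0.6, -0.1, -4.1]
finger_gap: 0.18
grasp_force: 59.3
```

Emit:
arm_command:
  steps:
    - [[0,0,0],[0,0,0]]
    - [[0,0,0],[0,0,0]]
    - [[0,0,0],[0,0,0]]
    - [[0,0,0],[0,0,0]]
    - [[0,0,0],[0,0,0]]
    - [[0,0,0],[0,0,0]]
    - [[0,0,0],[0,0,0]]
    - [[0,0,0],[0,0,0]]

```text
time: 9.2
position: [0.5623, 0.0714, 0.215]
eef_rot: [0.074, 0.958, 0.126, 0.248]
contact_force: [-0.3, 1.3, -5.0]
finger_gap: 0.176
grasp_force: 59.5
```

```bash
python3 - <<'E'
from plan import *
from rig import bot
s=bot.get_state();p,R=cur(s);print(s["qpos"].round(3),s["contact_force"],s["wrist_torque"])
p1,R1=target(.06);delta(p,R,p1,R1)
I=[]
for nm in("top","scene"):
    c=bot.read_camera(nm);np.savez(nm+"1.npz",**c);b={"top":(240,150),"scene":(232,150)}[nm]
    I.append(cv2.resize(c["color"][b[1]:b[1]+110,b[0]:b[0]+100],(400,440),interpolation=2))
cv2.imwrite("pics/p1.png",np.hstack(I))
E
```

```text
[-0.105  0.14  -0.305  2.194  0.743  0.468 -2.322] [-0.28112221  1.31323523 -4.98887046] [0.15066921 1.05468307 0.01987139]
shift [-0.0008 -0.0014  0.0066] rotvec [ 0.0012  0.001  -0.0001]
```

View pics/p1.png

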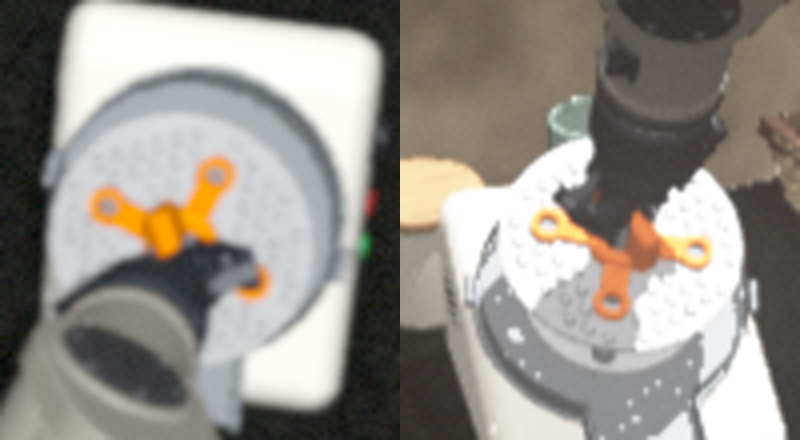

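The top crop shows holes at (107,206), (216,176) and partly (255,285). The scene crop shows holes at (548,223), (611,300) and (692,250). I'll compare these with the expected positions in the plate frame.

```bash
cat > chk.py <<'E'
from plan import *
C={k:dict(np.load(k+"1.npz")) for k in("scene","top")}
T=(np.array([(107,206),(216,176),(254,286)])+.5)/4-.5+[240,150]
S=(np.array([(548,223),(611,300),(692,250)])-[400,0]+.5)/4-.5+[232,150]
p=np.array([.5623,.0714,.215]);print("tri L",tri([C["scene"],C["top"]],[S[0],T[0]]),"tri R",tri([C["scene"],C["top"]],[S[2],T[2]]))
print("plane ht of tri along n above O",[(tri([C["scene"],C["top"]],[a,b])-O)@n for a,b in((S[0],T[0]),(S[2],T[2]))], "tcp",(p-O)@n)
pl=p-n*.007
for k,uv in(("top",T),("scene",S)):
    q=onplane(C[k],uv,pl,n)-O;x,y=q@e1*1e3,q@e2*1e3;print(k,"holes",np.c_[x,y].round(1).tolist(),np.hypot(x-(p-O)@e1*1e3,y-(p-O)@e2*1e3).round(1),np.degrees(np.arctan2(y-(p-O)@e2*1e3,x-(p-O)@e1*1e3)).round(1))
print("tcp in plate",((p-O)@e1*1e3).round(1),((p-O)@e2*1e3).round(1))
# studs seen from each view, on plane at 8 mm
T=(np.array([(121,173),(219,145),(251,241),(156,267),(187,207)])+.5)/3.8-.5+[240,150]
S=(np.array([(535,150),(612,104),(669,174),(592,222),(601,161)])-[399,0]+.5)/3.8-.5+[232,180]
for k,uv in(("top",T),("scene",S)):
    q=onplane(C[k],uv[:4],O+n*.008,n)-O;x,y=q@e1*1e3,q@e2*1e3;print(k,"studs",np.c_[x,y].round(1).tolist(),"mean",x.mean().round(1),y.mean().round(1),np.degrees(np.arctan2(y-y.mean(),x-x.mean())).round(1),np.hypot(x-x.mean(),y-y.mean()).round(1))
E
python3 chk.py
```

```text
tri L [0.59258407 0.1178406  0.21906378] tri R [0.54360397 0.02759393 0.20083541]
plane ht of tri along n above O [np.float64(0.07574033134842571), np.float64(0.07708379273556334)] tcp 0.08354414759486467
top holes [[23.1, 49.3], [52.2, -18.4], [-17.3, -49.9]] [54.8 53.8 52.4] [  66.6  -18.9 -110.7]
scene holes [[22.6, 50.0], [-43.4, 20.3], [-14.5, -44.4]] [55.2 49.5 46.2] [  67.3  154.6 -110. ]
tcp in plate 1.3 -1.0
top studs [[21.1, 47.5], [50.6, -19.7], [-16.2, -49.4], [-45.0, 16.6]] mean 2.6 -1.2 [  69.3  -21.  -111.3  159.4] [52.1 51.4 51.7 50.9]
scene studs [[16.1, 49.7], [46.0, -17.5], [-21.2, -46.9], [-50.9, 20.4]] mean -2.5 1.4 [  68.9  -21.4 -111.1  158.6] [51.8 52.  51.9 52. ]
```

```bash
python3 - <<'E'
from plan import *
from rig import bot
p,R=cur(bot.get_state());p1,R1=target(.02,25,O-.0024*e1-.0021*e2);delta(p,R,p1,R1)
E
```

```text
shift [-0.0039 -0.0005  0.0466] rotvec [ 0.0012  0.0009 -0.0176]
```

Emit:
arm_command:
  steps:
    - [[-0.002,0,0.01],[0,0,-0.009]]
    - [[-0.002,-0.0005,0.01],[0,0,-0.009]]
    - [[0,0,0.01],[0,0,0]]
    - [[0,0,0.009],[0,0,0]]
    - [[0,0,0.007],[0,0,0]]
    - [[0,0,0],[0,0,0]]
    - [[0,0,0],[0,0,0]]
    - [[0,0,0],[0,0,0]]

```text
time: 10.3
position: [0.5816, 0.0672, 0.1736]
eef_rot: [0.076, 0.956, 0.134, 0.247]
contact_force: [0.7, 0.1, -4.4]
finger_gap: 0.176
grasp_force: 59.4
```

```bash
python3 - <<'E'
from plan import *
from rig import bot
s=bot.get_state();p,R=cur(s);print(s["qpos"].round(3),s["contact_force"],s["wrist_torque"])
p1,R1=target(.02,25,O-.0024*e1-.0021*e2);delta(p,R,p1,R1)
I=[]
for nm in("top","scene"):
    c=bot.read_camera(nm);np.savez(nm+"2.npz",**c);b={"top":(245,155),"scene":(240,175)}[nm]
    I.append(cv2.resize(c["color"][b[1]:b[1]+85,b[0]:b[0]+80],(400,425),interpolation=2))
cv2.imwrite("pics/p2.png",np.hstack(I))
E
```

```text
[-0.14   0.233 -0.25   2.199  0.918  0.398 -2.466] [ 0.68456219  0.05022247 -4.42959262] [0.1476643  1.06793964 0.04104828]
shift [-0.0001 -0.      0.0009] rotvec [0.0012 0.0004 0.0004]
```

View pics/p2.png

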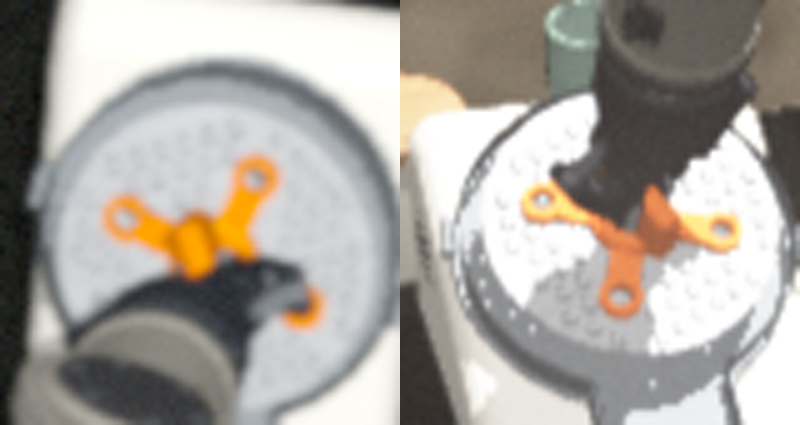

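Both crops show the disc concentric in the chamber. Holes are at (126,216) and (256,178) in the top crop, and at (543,201), (620,296) and (722,231) in the scene crop. One more offset check.

```bash
python3 - <<'E'
from plan import *
C={k:dict(np.load(k+"2.npz")) for k in("scene","top")}
T=(np.array([(126,216),(256,178)])+.5)/5-.5+[245,155]
S=(np.array([(543,201),(620,296),(722,231)])-[400,0]+.5)/5-.5+[240,175]
r=52*np.exp(1j*np.radians([69,-21,159,249]))
for k,uv,id in(("top",T,[0,1]),("scene",S,[0,2,3])):
    q=onplane(C[k],uv,O+n*.031,n)-O;z=(q@e1+1j*(q@e2))*1e3
    print(k,"holes",z.round(1),"minus nominal",(z-r[id]).round(1))
print(np.degrees(np.angle((onplane(C['scene'],S,O+n*.031,n)[0]-onplane(C['scene'],S,O+n*.031,n)[2])@(e1+1j*e2))))
d=(np.array([187,207])+.5)/3.8-.5+[240,150],(np.array([202,161])+.5)/3.8-.5+[232,180]
for k,u in zip(("top","scene"),d): q=onplane(C[k],u,O,n)-O;print(k,"dot",(q@e1*1e3).round(1),(q@e2*1e3).round(1))
E
```

```text
top holes [19.8+48.j  49.6-18.7j] minus nominal [1.2-0.6j 1.1-0.j ]
scene holes [ 17.6+48.9j -49. +19.j  -18.3-48.3j] minus nominal [-1. +0.3j -0.4+0.3j  0.3+0.3j]
69.70389059104649
top dot [0.3] [-0.6]
scene dot [2.5] [0.4]
```

Aligned within about 1 mm, so I'm descending gently.

Emit:
arm_command:
  steps:
    - [[0,0,0.0015],[0,0,0]]
    - [[0,0,0.0015],[0,0,0]]
    - [[0,0,0.0015],[0,0,0]]
    - [[0,0,0.0015],[0,0,0]]
    - [[0,0,0.0015],[0,0,0]]
    - [[0,0,0.0015],[0,0,0]]
    - [[0,0,0.0015],[0,0,0]]
    - [[0,0,0],[0,0,0]]

```text
time: 11.4
position: [0.5867, 0.0662, 0.1641]
eef_rot: [0.076, 0.957, 0.134, 0.247]
contact_force: [-0.5, 0.5, -4.5]
finger_gap: 0.176
grasp_force: 59.4
```

Emit:
arm_command:
  steps:
    - [[0,0,0.001],[0,0,0]]
    - [[0,0,0.001],[0,0,0]]
    - [[0,0,0.001],[0,0,0]]
    - [[0,0,0.001],[0,0,0]]
    - [[0,0,0.001],[0,0,0]]
    - [[0,0,0.001],[0,0,0]]
    - [[0,0,0],[0,0,0]]
    - [[0,0,0],[0,0,0]]

```text
time: 12.4
position: [0.5897, 0.0658, 0.159]
eef_rot: [0.076, 0.957, 0.134, 0.247]
contact_force: [0.3, -0.8, -5.0]
finger_gap: 0.179
grasp_force: 59.4
```

Emit:
arm_command:
  steps:
    - [[0,0,0.001],[0,0,0]]
    - [[0,0,0.001],[0,0,0]]
    - [[0,0,0.001],[0,0,0]]
    - [[0,0,0.0005],[0,0,0]]
    - [[0,0,0],[0,0,0]]
    - [[0,0,0],[0,0,0]]
    - [[0,0,0],[0,0,0]]
    - [[0,0,0],[0,0,0]]

```text
time: 13.4
position: [0.5914, 0.0655, 0.156]
eef_rot: [0.076, 0.957, 0.134, 0.247]
contact_force: [0.2, -0.5, -5.0]
finger_gap: 0.175
grasp_force: 59.4
```

Emit:
arm_command:
  steps:
    - [[0,0,0.0005],[0,0,0]]
    - [[0,0,0.0005],[0,0,0]]
    - [[0,0,0.0005],[0,0,0]]
    - [[0,0,0],[0,0,0]]
    - [[0,0,0],[0,0,0]]
    - [[0,0,0],[0,0,0]]
    - [[0,0,0],[0,0,0]]
    - [[0,0,0],[0,0,0]]

```text
time: 14.4
position: [0.5916, 0.0655, 0.1557]
eef_rot: [0.077, 0.956, 0.134, 0.248]
contact_force: [-14.0, -1.3, 12.5]
finger_gap: 0.177
grasp_force: 62.7
```

Contact is about 22 N along the axis, with the computed height about 0.3 mm, so the disc is home. I'll ease off slightly, then let go.

Emit:
arm_command:
  steps:
    - [[0,0,-0.0005],[0,0,0]]
    - [[0,0,0],[0,0,0]]
    - [[0,0,0],[0,0,0]]
    - [[0,0,0],[0,0,0]]
    - [[0,0,0],[0,0,0]]
    - [[0,0,0],[0,0,0]]
    - [[0,0,0],[0,0,0]]
    - [[0,0,0],[0,0,0]]

```text
time: 15.4
position: [0.5915, 0.0655, 0.1557]
eef_rot: [0.077, 0.956, 0.135, 0.247]
contact_force: [-9.8, 0.5, 5.6]
finger_gap: 0.175
grasp_force: 61.4
```

Emit:
arm_command:
  steps:
    - [[0,0,0],[0,0,0]]
    - [[0,0,0],[0,0,0]]
    - [[0,0,0],[0,0,0]]
    - [[0,0,0],[0,0,0]]
    - [[0,0,0],[0,0,0]]
    - [[0,0,0],[0,0,0]]
    - [[0,0,0],[0,0,0]]
    - [[0,0,0],[0,0,0]]
  fingers: 0.05

```text
time: 16.4
position: [0.5919, 0.0654, 0.1551]
eef_rot: [0.076, 0.957, 0.134, 0.247]
contact_force: [-0.1, 0.4, -0.7]
finger_gap: 0.585
grasp_force: 0.0
```

Emit:
arm_command:
  steps:
    - [[0,0,-0.005],[0,0,0]]
    - [[0,0,-0.01],[0,0,0]]
    - [[0,0,-0.02],[0,0,0]]
    - [[0,0,-0.03],[0,0,0]]
    - [[0,0,-0.03],[0,0,0]]
    - [[0,0,-0.03],[0,0,0]]
    - [[0,0,0],[0,0,0]]
    - [[0,0,0],[0,0,0]]

```text
time: 17.4
position: [0.5301, 0.0751, 0.263]
eef_rot: [0.077, 0.957, 0.134, 0.247]
contact_force: [0.1, -0.1, -0.6]
finger_gap: 0.584
grasp_force: 0.0
```

```bash
python3 - <<'E'
from plan import *
from rig import bot
I=[]
for nm in("top","scene"):
    c=bot.read_camera(nm);b={"top":(245,155),"scene":(240,175)}[nm]
    I.append(cv2.resize(c["color"][b[1]:b[1]+85,b[0]:b[0]+80],(400,425),interpolation=2))
    if nm=="top":
        P=cloud(c);h=(P-O)@n;d=P-O;r=np.hypot(d@e1,d@e2)
        m=(r<.078)&(abs(h)<.012)&(r>.03);p=P[m];
        for _ in range(3):
            c0=p.mean(0);nn=np.linalg.svd(p-c0)[2][2];nn*=np.sign(nn[2]);q=(p-c0)@nn;p=p[abs(q)<2*q.std()]
        print(len(p),"h",((p-O)@n).mean(),"n",nn.round(3),"tilt off",np.degrees(np.arccos(nn@n)))
cv2.imwrite("pics/f.png",np.hstack(I))
E
```

```text
1516 h 0.004944331849686975 n [-0.488  0.08   0.869] tilt off 0.4246986813236106
```

View pics/f.png

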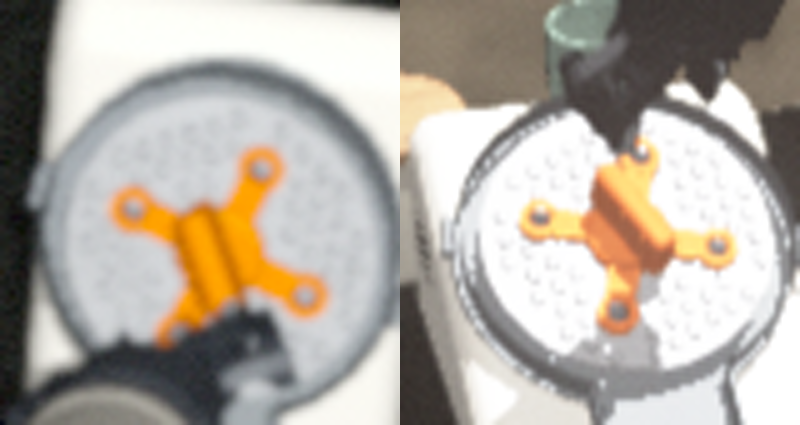

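The disc's top sits 4.9 mm above the plate face (4 mm sheet plus teeth), its tilt is within 0.4°, and studs show through all four holes, so it is seated. The robot is clear of everything.

```bash
python3 -c "
from rig import bot
print(bot.finish_job())"
```

```text
the job is handed in; nothing more can be done
None
```

The grating disc is on the drive plate, sitting flat with all four studs through its holes and the gripper clear. I handed the job in at about 17.5 s of the 46 s limit; it returned no verdict.

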